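# Set the code on the gauge case and draw its bolt

### The job

Unlock the gauge case: turn each of the three black dials on its sloping panel until the nose of the dial rests against that dial's upright stop pin, gently enough that no pin is shifted. Only when all three are set, draw the bolt on the rear deck fully to the left (as seen by the robot, facing the case) to its end stop, leaving the dials as set. Leave the bearing, lock nut and pliers where they lie.

Things in the scene. Friction and masses are not known exactly. Their poses are not given: they have to be found in the camera images.
- gauge_case: Fixed grey steel case, 170 mm deep (x), 360 wide (y). Origin: centre of underside; x away from robot at yaw 0 (yaw varies), z up. Front 45 mm high at x=-85 mm; then the panel with 3 dials rises at 35 degrees over 130 mm of slope, facing robot and up (normal leans 35 degrees from vertical towards -x); then a level deck 119.6 mm high, x=+21.5 to +85, with the bolt. Dials 110 mm apart along y, mid-slope.
- dial_1 (a joint): Angle (rad) of the left (+y) dial about the panel normal: 0 with its nose pointing straight up the slope, positive anticlockwise seen facing the panel (nose towards the case's +y). Range -2.6 to 2.6, friction about 0.08 N m, stays where left. To reach its pin it must turn anticlockwise (positive) by 1.5 to 2.6 rad; the other way is blocked.
- dial_1_top (a point): Top of the grip bar of the left (+y) dial, on its turning axis, 51 mm from the panel along the normal. Site z = panel normal, x = along the bar to the nose. Black dial: disc 68 mm across, top 11 mm above the panel; on it a grip bar 64 mm long, 14 mm thick, 11 to 51 mm above the panel, with a thin white line on the nose half of its top.
- dial_1_nose (a point): Centre of the nose of the left (+y) dial: a pointer 8 mm wide that sticks out of the disc in line with the grip bar, to 48 mm from the axis, 4 to 13 mm above the panel. The point is 42 mm from the axis, 8 mm above the panel.
- stop_1_pin (a point): Centre of the left (+y) dial's stop pin: upright, blued steel, 10 mm thick, top 14 mm above the panel, 42 mm from the dial axis, on a flat bright ring 98 mm across around the dial. Its place round the dial varies (the code). Nose and pin touch when their listed points are 9 mm apart (0.216 rad). A firm stop, but its ring slips if pushed with over 0.9 N m (20 N at the pin).
- dial_2 (a joint): Angle (rad) of the middle dial about the panel normal: 0 with its nose pointing straight up the slope, positive anticlockwise seen facing the panel (nose towards the case's +y). Range -2.6 to 2.6, friction about 0.08 N m, stays where left. To reach its pin it must turn clockwise (negative) by 0.2 to 1.5 rad; the other way is blocked.
- dial_2_top (a point): Top of the grip bar of the middle dial, on its turning axis, 51 mm from the panel along the normal. Site z = panel normal, x = along the bar to the nose. Black dial: disc 68 mm across, top 11 mm above the panel; on it a grip bar 64 mm long, 14 mm thick, 11 to 51 mm above the panel, with a thin white line on the nose half of its top.
- dial_2_nose (a point): Centre of the nose of the middle dial: a pointer 8 mm wide that sticks out of the disc in line with the grip bar, to 48 mm from the axis, 4 to 13 mm above the panel. The point is 42 mm from the axis, 8 mm above the panel.
- stop_2_pin (a point): Centre of the middle dial's stop pin: upright, blued steel, 10 mm thick, top 14 mm above the panel, 42 mm from the dial axis, on a flat bright ring 98 mm across around the dial. Its place round the dial varies (the code). Nose and pin touch when their listed points are 9 mm apart (0.216 rad). A firm stop, but its ring slips if pushed with over 0.9 N m (20 N at the pin).
- dial_3 (a joint): Angle (rad) of the right (-y) dial about the panel normal: 0 with its nose pointing straight up the slope, positive anticlockwise seen facing the panel (nose towards the case's +y). Range -2.6 to 2.6, friction about 0.08 N m, stays where left. To reach its pin it must turn anticlockwise (positive) by 0.2 to 1.5 rad; the other way is blocked.
- dial_3_top (a point): Top of the grip bar of the right (-y) dial, on its turning axis, 51 mm from the panel along the normal. Site z = panel normal, x = along the bar to the nose. Black dial: disc 68 mm across, top 11 mm above the panel; on it a grip bar 64 mm long, 14 mm thick, 11 to 51 mm above the panel, with a thin white line on the nose half of its top.
- dial_3_nose (a point): Centre of the nose of the right (-y) dial: a pointer 8 mm wide that sticks out of the disc in line with the grip bar, to 48 mm from the axis, 4 to 13 mm above the panel. The point is 42 mm from the axis, 8 mm above the panel.
- stop_3_pin (a point): Centre of the right (-y) dial's stop pin: upright, blued steel, 10 mm thick, top 14 mm above the panel, 42 mm from the dial axis, on a flat bright ring 98 mm across around the dial. Its place round the dial varies (the code). Nose and pin touch when their listed points are 9 mm apart (0.216 rad). A firm stop, but its ring slips if pushed with over 0.9 N m (20 N at the pin).
- bolt (a joint): How far the bolt is drawn (m): 0 to 0.045, growing as it slides towards the case's +y; at 0.045 it meets its end stop. Friction about 3 N, stays where it is left. Nothing but the order of work holds it back.
- bolt_knob (a point): Top centre of the bolt's steel knob on the rear deck: an upright block 16 mm (case x) by 22 mm (case y), 9 to 51 mm above the deck. Below it the flat bolt bar, 14 mm wide, 130 mm long, 9 mm high, lies along the case's y; a keeper 11 mm high stands 96 mm either side of the case's middle.
- bearing: Bystander: bright deep-groove bearing lying flat, 80 mm across, 22 mm high. Origin: centre of its underside.
- lock_nut: Bystander: slotted brass lock nut lying flat, 66 mm across, 13 mm high. Origin: centre of its underside.
- pliers: Bystander: blued circlip pliers, 170 mm long, 60 mm over the handles, 12 mm high, lying in front of the case. Origin: on its underside near the middle, x towards the jaws.

How it is judged:
On the way, in this order (a step that is already met when the one before it is completed fails the run):
1. all three dial noses rest against their stop pins while the bolt is still shut (distance between dial_1_nose and stop_1_pin below 0.0115 m and distance between dial_2_nose and stop_2_pin below 0.0115 m and distance between dial_3_nose and stop_3_pin below 0.0115 m and distance of each of stop_1_pin, stop_2_pin, stop_3_pin from where it was at the start of the episode below 0.004 m and value of joint bolt below 0.012 m), for 0.2 s.
2. the bolt is drawn fully to its end stop with the code still set (distance between dial_1_nose and stop_1_pin below 0.0115 m and distance between dial_2_nose and stop_2_pin below 0.0115 m and distance between dial_3_nose and stop_3_pin below 0.0115 m and value of joint bolt above 0.041 m), for 0.2 s.
At the end, for the whole second after the job is handed in: Each dial's nose rests against its stop pin (listed points less than 11.5 mm apart, i.e. a gap under 2.5 mm), no pin has shifted more than 4 mm, the bolt is drawn more than 41 of its 45 mm, the dials are at rest, and bearing, lock nut and pliers lie within 20 mm of where they were (all of step 2 and distance of each of stop_1_pin, stop_2_pin, stop_3_pin from where it was at the start of the episode below 0.004 m and velocity of joint dial_1 between -0.05 and 0.05 rad/s and velocity of joint dial_2 between -0.05 and 0.05 rad/s and velocity of joint dial_3 between -0.05 and 0.05 rad/s and distance of each of bearing, lock_nut, pliers from where it was at the start of the episode below 0.02 m); the robot touches nothing.
It fails at once if the bolt is drawn while a dial is not set (value of joint bolt above 0.014 m and (not (distance between dial_1_nose and stop_1_pin below 0.0115 m) or not (distance between dial_2_nose and stop_2_pin below 0.0115 m) or not (distance between dial_3_nose and stop_3_pin below 0.0115 m))).
It fails at once if a stop pin is shifted (distance of any of stop_1_pin, stop_2_pin, stop_3_pin from where it was at the start of the episode above 0.005 m).
It fails at once if a bystander is disturbed (distance of any of bearing, lock_nut, pliers from where it was at the start of the episode above 0.025 m).
It also fails if it takes over 64 s, if anything falls off the work surface, if the arm or the gripper's body presses on something with over 40 N, if the wrist force passes 120 N, or if a joint passes its speed limit or range.

### The arm

A 7-joint arm with a two-finger parallel gripper is mounted at the origin on the work surface. World frame = base frame: x ahead of the robot, y to its left, z up, the work surface at z = 0. Lengths are in m, angles in rad, forces in N, time in s.
With the tool pointing down it reaches from about 0.4 to 0.85 m from the base axis. Payload 10.4 kg.
Tool frame: the origin (TCP) lies on the front face of the gripper's body, between the roots of the fingers; the fingertips stand 73 mm ahead of it and the grasp point (between the pads) lies 54 mm ahead of it; x points along the fingers, y is the direction in which the jaws open and shut, and the axes are right-handed (so a half turn about x gives the same grasp; the last joint's range is limited). The gripper opens to 85 mm and grips with 20 to 120 N. Pads are 22 mm wide; open, the fingers measure 114 mm over their backs; the gripper's body (76 mm by 85 mm) begins 54 mm behind the grasp point. The pads swing forward as they close: fully open they stand 13 mm farther back than shut.
Start: joints at [1.29, 0.332, -0.065, 1.46, 0.022, 1.35, -0.088], TCP at [0.159, -0.604, 0.304] pointing down, gripper open.
Joint ranges: [-2.6, 2.6], [-0.5, 2.12], [-1.47, 1.34], [0.16, 2.42], [-1.27, 4.41], [0.06, 2.06], [-2.6, 2.6]. Speed limits (rad/s): [2.22, 2.22, 2.79, 2.79, 3.14, 3.14, 3.14].

### API

Orientations are given as a unit quaternion [x, y, z, w].
In Python, from workcell import manip gives the robot as it stands. The module is installed in compiled form; this text tells all that it offers.
- The arm moves only by the tool arm_command, never from a script. Its argument "moves" is a list that holds one entry, the list of rows, each a list of 5 numbers: the closure, from 0 (fully open) to 1 (shut), then the shift along the tool's x, y, z in units of 25 mm (1.0 is 25 mm), then the turn about the tool's x in degrees. A call has 1 to 12 rows; each row shifts and turns the commanded pose from where the row before left it, along the tool's axes as they then stand; what a row does not reach is not made up. A row lasts 1/12 s, in which the tool goes at most 41.7 mm and 7.16 degrees, less where a joint would pass 70% of its speed; a pose out of reach is approached as far as the arm can. A call is refused whole if a number of a shift passes 1 or a number of a turn 7.16, either way. A call with a gripper value outside its range is refused whole. The fingers move at their own pace and stop on an object; "force" is the grip in N (left out, the last holds). Time passes only in rows, so rows that do not move let the fingers close. It gives the time, the measured TCP pose, the force and the opening at its end, in the units of the state.
- manip.get_obs(): the state, without advancing time (a new reading comes with each control period).
- manip.camera(name): name is "scene" or "top" or "wrist"; returns the picture (400x640x3 uint8, red, green, blue); there is no depth.
- manip.camera_info(name): a dict with "vfov" (degrees; the focal length in pixels is half the picture's height over the tangent of half this angle, whatever the lens; pixels are square), "cx", "cy" (the principal point, pixels), "pose" (4x4, takes a point from camera to world coordinates). Camera axes: x right, y down, z forward; pixel columns grow to the right and rows downward; lengths in m; the calibration is good to about 2 mm. A picture is of the moment at which its call begins: read the wrist's pose just before it. camera_info takes no time and is no camera call; for the wrist camera it gives the pose at the moment of the call.
- manip.hand_in(): hands the job in, once; it reports no verdict.
Trained networks look in the newest picture that a camera, given by its name, has taken for a name from the list of things; names that differ only in an ending like _2 or _b are one class to them, and where a whole thing is asked for, a point or a joint stands for the part that bears it (a point fixed in the world has none). Each returns a list of dicts, best first, with "confidence" (0 to 1); they miss things now and then, are a little off and sometimes report something else, mostly with a low value. They report only what shows in the picture. A call takes as long as a camera call.
- manip.regions_of(query, camera): "mask" (400x640 bool, what is visible of it) and "rect" ([left, top, right, bottom] in pixels, round what is visible of it).
- manip.pinpoint(query, camera): "pixel" ([row, column] in pixels: a listed point, or the origin of a listed thing).
The state is a dict: "clock": time; "joint_pos": joint angles; "joint_velocities": joint speeds; "tau": joint torques, N m; "position": TCP position; "ee_rot": TCP orientation; "ft_force": force on the tool from outside, world axes, zero at the start; "torque": the same for the moment, N m; "grip_width": opening from 0.0 (shut) to 1.0 (fully open).
Only numpy, scipy, OpenCV 4.12 (cv2) and the standard library are available. Lean on these libraries where they do the work, as an engineer would, in place of code of your own. Each camera call takes 0.05 s, during which the arm holds its last target.

## Working session

There is one attempt and no reset: what is moved stays moved. The work goes in short steps, Python scripts to look and compute and a tool call to move; the robot and the scene stay as the last step left them, time stands still between calls to the robot, and variables do not carry over. Pictures are saved under pics/ and viewed, and the job is handed in when it is done.

Besides the shell and the picture viewer there is one more tool, called as name([rows], argument=value, ...), one row to a line, values as JSON. arm_command: Moves the arm, as the interface text tells. Its arguments: {"type":"object","properties":{"moves":{"type":"array","items":{"type":"array","items":{"type":"array","items":{"type":"number"}}}},"force":{"type":"number"}},"required":["moves"]}

```bash
mkdir -p pics; ls; cat > h.py <<'E'
import numpy as np, cv2
from workcell import manip
from scipy.spatial.transform import Rotation as R
def K(n):
    i=manip.camera_info(n); f=200/np.tan(np.radians(i['vfov'])/2); return i,f
def ray(n,px):
    i,f=K(n); P=np.array(i['pose']); d=np.array([(px[1]-i['cx'])/f,(px[0]-i['cy'])/f,1]); d=P[:3,:3]@d
    return P[:3,3],d/np.linalg.norm(d)
def proj(n,p):
    i,f=K(n); P=np.array(i['pose']); c=P[:3,:3].T@(np.array(p)-P[:3,3]); return np.array([i['cy']+f*c[1]/c[2], i['cx']+f*c[0]/c[2]])
def save(n,name):
    im=manip.camera(n); cv2.imwrite('pics/'+name,im[:,:,::-1]); return im
E
python3 - <<'E'
from h import *
o=manip.get_obs(); print({k:np.round(v,4).tolist() for k,v in o.items()})
for n in ['scene','top']:
    save(n,n+'0.png'); i=manip.camera_info(n); print(n,i['vfov'],i['cx'],i['cy'],np.round(i['pose'],4).tolist(), [k for k in i])
    for q in ['dial_1_top','dial_1_nose','stop_1_pin','bolt_knob','gauge_case','pliers']:
        for d in manip.pinpoint(q,n): print(n,q,np.round(d['pixel'],1),round(d['confidence'],2))
E
```

```text
pics
{'clock': 0.0, 'joint_pos': [1.2904, 0.3329, -0.0647, 1.461, 0.0216, 1.3499, -0.0885], 'joint_velocities': [0.0009, 0.0004, 0.0008, -0.0001, 0.0002, 0.0001, 0.0012], 'tau': [0.0004, -62.5451, 0.0492, -39.1602, 0.0161, 0.0101, -0.0], 'position': [0.1593, -0.6041, 0.3031], 'ee_rot': [-0.7011, -0.0914, 0.7013, -0.0904], 'ft_force': [-0.0444, -0.0353, 0.6725], 'torque': [0.0291, 0.0245, -0.036], 'grip_width': 1.0}
scene 44.591620937691374 318.5283695829654 200.42407333139852 [[-0.1041, 0.6645, -0.74, 1.3392], [0.9944, 0.0569, -0.0887, 0.0967], [-0.0168, -0.7451, -0.6667, 0.849], [0.0, 0.0, 0.0, 1.0]] ['vfov', 'cx', 'cy', 'pose']
scene dial_1_top [185.1 337. ] 0.76
scene dial_1_nose [202.4 317.2] 0.62
scene stop_1_pin [199.  247.2] 0.74
scene stop_1_pin [204.4 348.7] 0.7
scene bolt_knob [226.5 396.2] 0.56
scene bolt_knob [224.4 187.6] 0.46
scene gauge_case [241.8 285.9] 0.92
scene pliers [201.2 291.1] 0.74
top 48.2612872127067 324.499097168053 191.54989960286326 [[-0.0181, -0.9941, 0.1066, 0.4033], [-0.9998, 0.0178, -0.0036, 0.0057], [0.0017, -0.1067, -0.9943, 1.2571], [0.0, 0.0, 0.0, 1.0]] ['vfov', 'cx', 'cy', 'pose']
top dial_1_nose [187.1 360.6] 0.62
top dial_1_nose [182.8 402.9] 0.51
top dial_1_nose [203.2 450. ] 0.16
top stop_1_pin [196.7 297.7] 0.96
top bolt_knob [161.2 365.5] 0.78
top gauge_case [191.4 351.9] 0.63
top gauge_case [187.5 358.3] 0.49
top pliers [234.3 356.9] 0.91
```

View pics/top0.png

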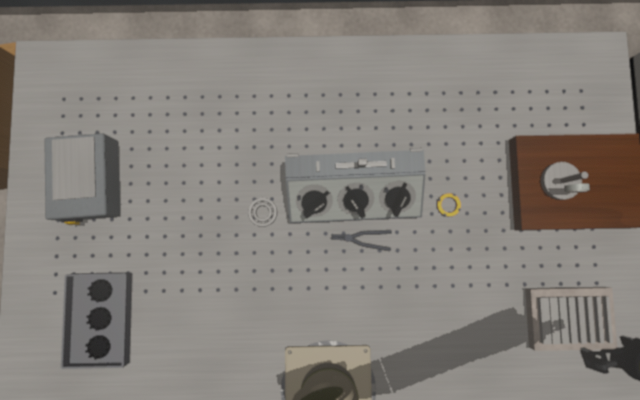

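View pics/scene0.png

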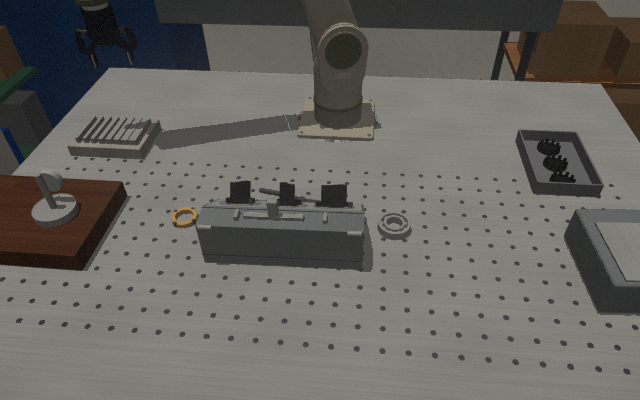

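```bash
python3 - <<'E'
import cv2
a=cv2.imread('pics/top0.png')[130:260,240:470]; cv2.imwrite('pics/top0c.png',cv2.resize(a,None,fx=3.4,fy=3.4,interpolation=cv2.INTER_CUBIC))
a=cv2.imread('pics/scene0.png')[130:310,150:420]; cv2.imwrite('pics/scene0c.png',cv2.resize(a,None,fx=2.9,fy=2.9,interpolation=cv2.INTER_CUBIC))
E
```

```text
(no output)
```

View pics/top0c.png

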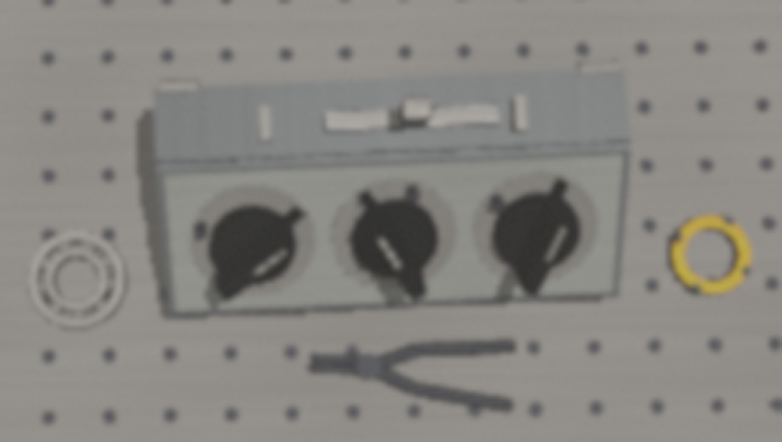

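View pics/scene0c.png

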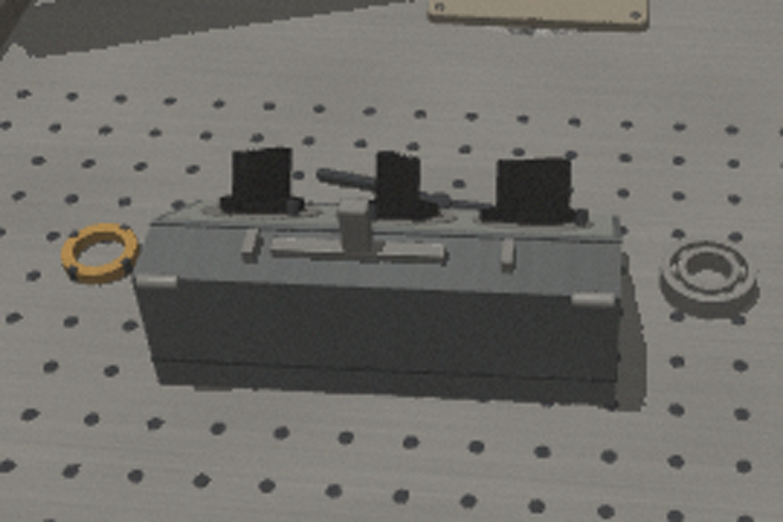

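The top view shows dial 1 (disc at crop 252,243) with its nose upper-right (300,213) and its pin left at (200,230). Dial 2's nose is at (367,200) with its pin at (411,192). Dial 3's nose is at (560,187) with its pin at (497,203). The knob is near (415,110). The turns this implies match the task text. Next I fit the case pose coarsely.

```bash
cat > fit.py <<'E'
from h import *
from scipy.optimize import least_squares
top={( .085,.18,.1196):(155,88),(.085,-.18,.1196):(626,70),(-.085,.18,.045):(166,317),(-.085,-.18,.045):(618,296)}
sc={(.085,-.18,.1196):(137,280),(.085,.18,.1196):(620,298),(.085,-.18,0):(160,384),(.085,.18,0):(614,404)}
def c2w(q,p):
    x,y,a=q; c,s=np.cos(a),np.sin(a); return np.array([x+c*p[0]-s*p[1],y+s*p[0]+c*p[1],p[2]])
obs=[]
for k,v in top.items(): obs.append(('top',k,(v[1]/3.4+130,v[0]/3.4+240)))
for k,v in sc.items(): obs.append(('scene',k,(v[1]/2.9+130,v[0]/2.9+150)))
r=least_squares(lambda q:np.concatenate([proj(n,c2w(q,k))-np.array(px) for n,k,px in obs]),[.45,-.03,0])
print(r.x,np.round(r.fun.reshape(-1,2),1).tolist())
E
python3 fit.py; python3 - <<'E'
from h import *
P=np.array(manip.camera_info('wrist')['pose']); o=manip.get_obs(); Rt=R.from_quat(o['ee_rot']).as_matrix()
print(np.round(Rt,3).tolist()); print('cam in tool',np.round(Rt.T@(P[:3,3]-o['position']),4).tolist(),np.round(Rt.T@P[:3,:3],3).tolist(),manip.camera_info('wrist')['vfov'])
E
```

```text
[ 0.53985481 -0.07782245  0.02805884] [[0.0, -1.6], [-1.0, -1.1], [-0.4, -0.1], [-0.4, -0.5], [-1.7, -2.2], [-0.8, 0.2], [-0.6, -0.5], [-0.0, -0.1]]
[[0.0, 0.255, -0.967], [-0.0, -0.967, -0.255], [-1.0, 0.0, -0.0]]
cam in tool [-0.07, -0.0007, -0.0753] [[0.0, -0.296, 0.955], [1.0, 0.001, -0.0], [-0.001, 0.955, 0.296]] 66.83445041862525
```

arm_command([
  [[1,0,-0.9,-0.95,0],[1,0,-0.9,-0.95,0],[1,0,-0.9,-0.95,0],[1,0,-0.9,-0.95,0],[1,0,-0.9,-0.95,0],[1,0,-0.9,-0.95,0],[1,0,-0.9,-0.95,0],[1,0,-0.9,-0.95,0],[1,0,-0.9,-0.95,0],[1,0,-0.9,-0.95,0],[1,0,-0.9,-0.95,0],[1,0,-0.9,-0.95,0]],
], force=20)

```text
clock: 1.7
position: [0.3667, -0.2691, 0.3042]
ee_rot: [0.701, 0.091, -0.701, 0.091]
ft_force: [1.0, 0.6, 0.8]
grip_width: -0.005
```

arm_command([
  [[1,0,-0.9,-0.95,0],[1,0,-0.9,-0.95,0],[1,0,-0.9,-0.95,0],[1,0,-0.9,-0.95,0],[1,0,-0.9,-0.95,0],[1,0,-0.9,-0.95,0],[1,0,-0.9,-0.95,0],[1,0,0,0,-7],[1,0,0,0,-7],[1,0,0,0,-7],[1,0,0,0,-7],[1,0,0,0,-7]],
])

```text
clock: 2.7
position: [0.4867, -0.0759, 0.304]
ee_rot: [0.641, 0.299, -0.64, 0.3]
ft_force: [-0.1, -0.3, 0.1]
grip_width: 0.0
```

arm_command([
  [[1,0,0,0,-7],[1,0,0,0,-7],[1,0,0,0,-7],[1,0,0,0,-7],[1,0,0,0,-7],[1,0,0,0,-7],[1,0,0,0,-7],[1,0,0,0,-7],[1,0,0,0,-7],[1,0,0,0,-7],[1,0,0,0,-7],[1,0,0,0,-7]],
])

```text
clock: 3.7
position: [0.4867, -0.0759, 0.3041]
ee_rot: [0.276, 0.651, -0.276, 0.651]
ft_force: [-0.4, -0.7, -0.2]
grip_width: 0.002
```

arm_command([
  [[1,0,0,0,-7],[1,0,0,0,-7],[1,0,0,0,-7],[1,0,0,0,-7],[1,0,0,0,-7],[1,0,0,0,-7],[1,0,0,0,-5.8],[1,0,0,0,0]],
])

```text
clock: 4.37
position: [0.4867, -0.076, 0.304]
ee_rot: [-0.011, 0.707, 0.011, 0.707]
ft_force: [-0.4, -0.1, 0.7]
grip_width: -0.001
```

```bash
python3 - <<'E'
from h import *
o=manip.get_obs(); print(np.round(o['joint_pos'],2), np.round(R.from_quat(o['ee_rot']).as_matrix(),3).tolist(),o['position'],o['ft_force'])
save('wrist','w1.png')
E
```

```text
[ 0.81  0.1  -0.78  1.77  0.07  1.31  1.61] [[0.0, -0.032, 0.999], [-0.0, 0.999, 0.032], [-1.0, -0.0, 0.0]] [ 0.4866998  -0.07596198  0.30401646] [-0.40994576 -0.12026701  0.74033853]
```

View pics/w1.png

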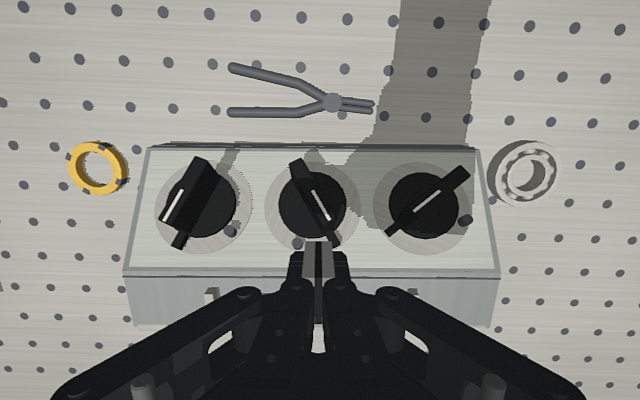

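```bash
python3 - <<'E'
import cv2
a=cv2.imread('pics/w1.png')[140:290,115:505]; cv2.imwrite('pics/w1c.png',cv2.resize(a,None,fx=2,fy=2,interpolation=cv2.INTER_CUBIC))
from h import *
for q in ['dial_1_top','dial_1_nose','stop_1_pin']:
    for d in manip.pinpoint(q,'wrist'): print(q,np.round(d['pixel'],1),round(d['confidence'],2))
E
```

```text
dial_1_top [190.3 442.4] 0.82
dial_1_top [166.4  99.4] 0.63
dial_1_nose [228.9 389.4] 0.79
dial_1_nose [242.2 298.8] 0.51
stop_1_pin [220.  468.9] 0.84
```

View pics/w1c.png

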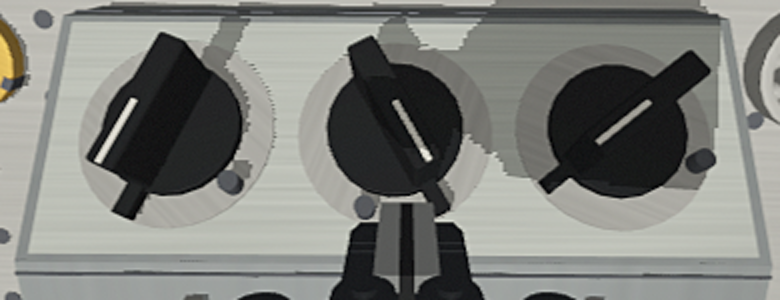

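```bash
cat > model.py <<'E'
from h import *
S,C=np.sin(np.radians(35)),np.cos(np.radians(35))
def dial(i,r,th,h):
    # case coords of polar point around dial i at height h above panel
    u=np.array([C,0,S]); n=np.array([-S,0,C]); y=np.array([0,1,0])
    o=np.array([-.085,0,.045])+.065*u+np.array([0,[.11,0,-.11][i-1],0])
    return o+r*(np.cos(th)*u+np.sin(th)*y)+h*n
def c2w(q,p):
    x,y,a=q[:3]; c,s=np.cos(a),np.sin(a); return np.array([x+c*p[0]-s*p[1],y+s*p[0]+c*p[1],p[2]])
E
python3 - <<'E'
from model import *
from scipy.optimize import least_squares
P=lambda x,y:(y/2+140,x/2+115)
obs=[]
for p,v in {(-.085,-.18,.045):(70,13),(-.085,.18,.045):(728,17),(.0215,-.18,.1196):(17,262),(.0215,.18,.1196):(770,263)}.items():
    obs.append((lambda q,p=p:np.array(p),P(*v)))
for i,v in {1:(545,186),2:(442,212),3:(125,214)}.items(): obs.append((lambda q,i=i:dial(i,.048,q[2+i],.0085),P(*v)))
for i,v in {1:(703,158),2:(365,204),3:(232,179)}.items(): obs.append((lambda q,i=i:dial(i,.042,q[5+i],.012),P(*v)))
for i,v in {1:(594,145),2:(432,163),3:(94,166)}.items(): obs.append((lambda q,i=i:dial(i,.032,q[2+i],.051),P(*v)))
f=lambda q:np.concatenate([proj('wrist',c2w(q,k(q)))-np.array(px) for k,px in obs])
r=least_squares(f,[.54,-.078,.028,-1,.5,-.5,1.2,-.3,.8])
print(np.round(r.x,4)); print(np.round(r.fun.reshape(-1,2),1).tolist())
q=r.x
print('turn',[round(q[5+i]-q[2+i]-np.sign(q[5+i]-q[2+i])*.216,3) for i in (1,2,3)])
np.save('q.npy',q)
im=cv2.imread('pics/w1.png')
im=cv2.resize(im,None,fx=2,fy=2)
def dot(p,c):
    a=proj('wrist',c2w(q,p)); cv2.circle(im,(int(a[1]*2),int(a[0]*2)),3,c,-1)
for i in (1,2,3):
    dot(dial(i,0,0,.051),(0,0,255));dot(dial(i,.032,q[2+i]+np.pi,.051),(0,0,255));dot(dial(i,.032,q[2+i],.051),(0,255,255))
    dot(dial(i,.042,q[2+i],.013),(0,255,0)); dot(dial(i,.042,q[5+i],.014),(255,0,255))
    for k in range(36): dot(dial(i,.049,k*.1745,0),(255,0,0))
cv2.imwrite('pics/w1m.png',im[280:600,230:1010])
E
```

```text
[ 0.5399 -0.0792  0.0201 -0.9169  0.4978 -0.3899  1.1771 -0.3435  0.8772]
[[0.9, -3.5], [0.6, 1.0], [-0.1, -1.1], [1.0, 1.7], [0.0, -0.0], [0.3, 0.6], [1.0, -1.2], [0.2, 0.8], [0.7, -0.3], [-0.4, -0.4], [-1.0, 1.2], [-0.3, -0.7], [-0.8, 1.5]]
turn [np.float64(1.878), np.float64(-0.625), np.float64(1.051)]
```

View pics/w1m.png

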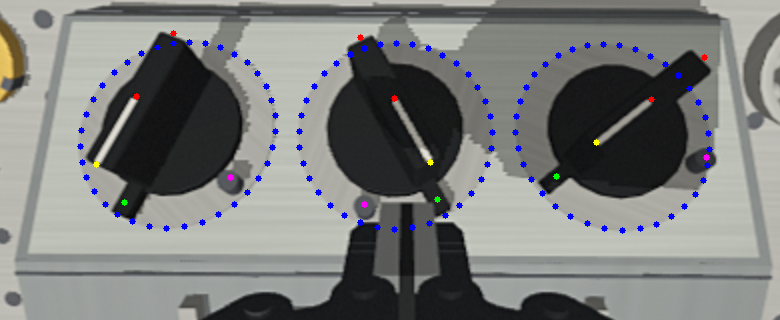

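```bash
cat > plan.py <<'E'
from model import *
q=np.load('q.npy')
def bar(i,th):
    L=np.linspace(-.032,.032,65); W=np.linspace(-.007,.007,8); H=np.linspace(.011,.051,41)
    l,w,h=[a.ravel() for a in np.meshgrid(L,W,H)]
    return np.array([c2w(q,dial(i,a,th,c)+ (dial(i,1,th+np.pi/2,0)-dial(i,0,0,0))*b) for a,b,c in zip(l,w,h)])
def contact(i,th,side,rho=.024,deep=.012,Rt=None,hy=.008,hz=.011):
    """side=-1: pusher on clockwise side (pushes anticlockwise), +1 the other. returns tip-centre xyz"""
    B=bar(i,th); o=c2w(q,dial(i,rho,th,.051)); m=c2w(q,dial(i,1,th+side*np.pi/2,0))-c2w(q,dial(i,0,0,0))
    m[2]=0; m/=np.linalg.norm(m); tz=o[2]-deep
    b=B[B[:,2]>tz]
    for d in np.arange(.0,.04,.0005):
        c=o+m*d; v=(b[:,:2]-c[:2])
        a=v@Rt[:2,1]; e=v@Rt[:2,2]
        if not np.any((abs(a)<hy)&(abs(e)<hz)): break
    return np.array([c[0],c[1],tz])
def units(dw,Rt): return np.round(Rt.T@dw/.025,2)
E
python3 - <<'E'
from plan import *
o=manip.get_obs(); Rt=R.from_quat(o['ee_rot']).as_matrix(); tip=o['position']+Rt[:,0]*.073
for i,side in ((2,1),(3,-1),(1,-1)):
    th0=q[2+i]; s=np.sign(q[5+i]-th0); th1=q[5+i]-s*.216
    print(i)
    for th in np.linspace(th0,th1,5 if i!=1 else 9):
        c=contact(i,th,side,Rt=Rt); print(round(th,2),np.round(c,4),'from tip now mm (tool xyz)',np.round(Rt.T@(c-tip)*1e3,1))
print(tip, 'knob', c2w(q,[.053,0,.17]))
E
```

```text
2
0.5 [ 0.4874 -0.0505  0.1242] from tip now mm (tool xyz) [106.8  25.5   1.3]
0.34 [ 0.4918 -0.0548  0.125 ] from tip now mm (tool xyz) [105.9  21.    5.6]
0.19 [ 0.4952 -0.0589  0.1256] from tip now mm (tool xyz) [105.4  16.9   8.9]
0.03 [ 0.4978 -0.0639  0.1258] from tip now mm (tool xyz) [105.1  11.9  11.4]
-0.13 [ 0.4999 -0.0662  0.1257] from tip now mm (tool xyz) [105.2   9.5  13.4]
3
-0.39 [ 0.4937 -0.2173  0.1248] from tip now mm (tool xyz) [ 106.2 -141.4    3.6]
-0.13 [ 0.4992 -0.2095  0.1257] from tip now mm (tool xyz) [ 105.3 -133.8    9.3]
0.14 [ 0.5028 -0.2041  0.1257] from tip now mm (tool xyz) [ 105.3 -128.5   12.9]
0.4 [ 0.5062 -0.2004  0.1247] from tip now mm (tool xyz) [ 106.2 -124.9   16.5]
0.66 [ 0.5099 -0.1958  0.1229] from tip now mm (tool xyz) [ 108.  -120.3   20.2]
1
-0.92 [ 0.4747 -0.0032  0.1204] from tip now mm (tool xyz) [110.5  73.1 -10.3]
-0.68 [ 0.4815 -0.0021  0.1227] from tip now mm (tool xyz) [108.2  74.   -3.5]
-0.45 [0.4878 0.0012 0.1245] from tip now mm (tool xyz) [106.5  77.2   3. ]
-0.21 [0.4933 0.0081 0.1255] from tip now mm (tool xyz) [105.4  83.9   8.6]
0.02 [0.4969 0.015  0.1258] from tip now mm (tool xyz) [105.1  90.7  12.4]
0.26 [0.4999 0.0175 0.1254] from tip now mm (tool xyz) [105.6  93.2  15.4]
0.49 [0.5032 0.0208 0.1242] from tip now mm (tool xyz) [106.7  96.4  18.8]
0.73 [0.5064 0.0255 0.1224] from tip now mm (tool xyz) [108.6 101.   22.2]
0.96 [0.5088 0.032  0.1199] from tip now mm (tool xyz) [111.  107.5  24.7]
[ 0.48671755 -0.07598455  0.23094909] knob [ 0.59284182 -0.07814413  0.17      ]
```

arm_command([
  [[1,0,0.85,0.1,0],[1,0,0.85,0.1,0],[1,1,0,0,0],[1,1,0,0,0],[1,1,0,0,0],[1,0.8,0,0,0],[1,0.4,0,0,0],[1,0,-0.2,0,0],[1,0,-0.2,0,0],[1,0,0,0,0]],
])

```text
clock: 5.4
position: [0.4916, -0.0448, 0.2002]
ee_rot: [-0.009, 0.706, 0.009, 0.708]
ft_force: [-0.8, -0.1, 0.4]
grip_width: -0.003
```

arm_command([
  [[1,0,-0.2,0,0],[1,0,-0.2,0.06,0],[1,0,-0.16,0.06,0],[1,0,0,0,0]],
])

```text
clock: 5.73
position: [0.4952, -0.0574, 0.2001]
ee_rot: [-0.009, 0.706, 0.01, 0.708]
ft_force: [1.2, 2.5, 0.3]
grip_width: -0.001
```

```bash
cat > look.py <<'E'
import sys
from plan import *
o=manip.get_obs(); Rt=R.from_quat(o['ee_rot']).as_matrix(); print('clock',o['clock'],'tip',np.round(o['position']+Rt[:,0]*.073,4),'F',np.round(o['ft_force'],2),'T',np.round(o['torque'],3),'w',o['grip_width'])
im=save('wrist',sys.argv[1]+'.png')[:,:,::-1]
cv2.imwrite('pics/'+sys.argv[1]+'b.png',cv2.resize(im,(800,500),interpolation=cv2.INTER_CUBIC))
E
python3 look.py w2
```

```text
clock 5.7333 tip [ 0.4954 -0.0574  0.1271] F [1.23 2.52 0.3 ] T [ 0.608 -0.241  0.031] w -0.0006808599580488078
```

View pics/w2b.png

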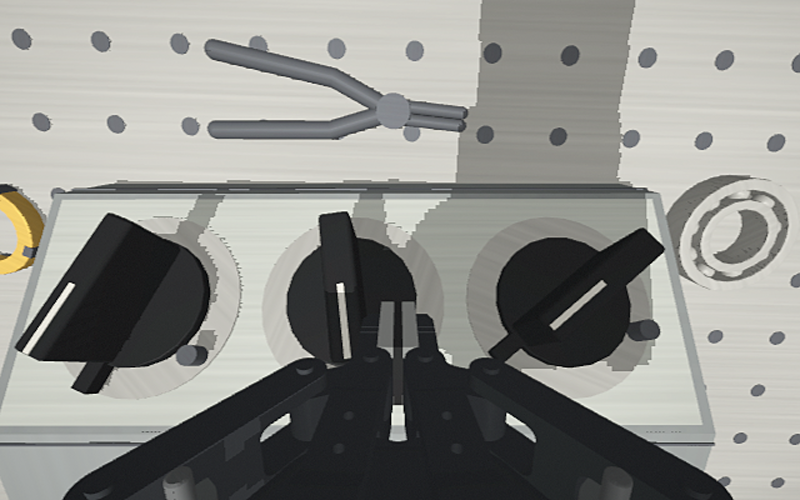

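The dial is being pushed: its bar has turned to θ≈0.1 with about 2.5 N. I continue in small steps.

arm_command([
  [[1,0,-0.08,0.03,0],[1,0,-0.08,0.03,0],[1,0,-0.04,0,0],[1,0,0,0,0]],
])

```text
clock: 6.12
position: [0.4961, -0.0624, 0.1991]
ee_rot: [-0.01, 0.707, 0.01, 0.707]
ft_force: [1.6, 3.5, 2.4]
grip_width: -0.0
```

```bash
python3 look.py w3
```

```text
clock 6.1167 tip [ 0.4961 -0.0624  0.1261] F [1.61 3.53 2.38] T [ 0.598 -0.223  0.013] w -6.864865467168954e-05
```

View pics/w3b.png

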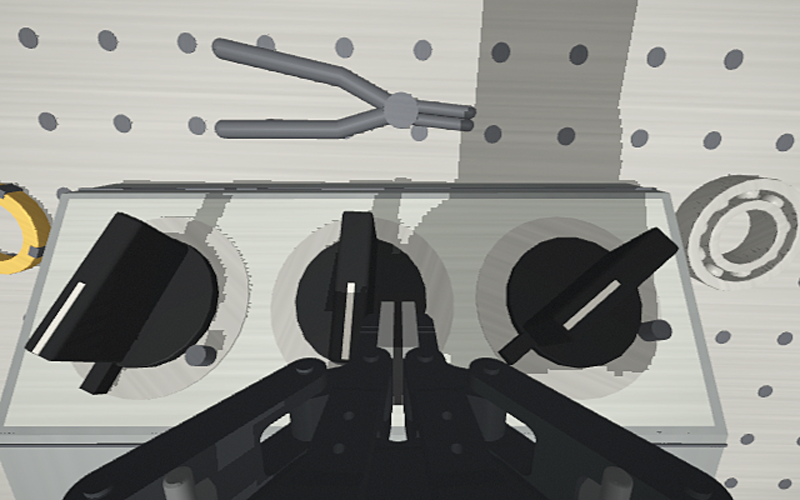

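arm_command([
  [[1,0,-0.04,0.02,0],[1,0,-0.04,0,0],[1,0,0,0,0]],
])

```text
clock: 6.42
position: [0.4965, -0.0643, 0.199]
ee_rot: [-0.01, 0.707, 0.01, 0.707]
ft_force: [-1.3, 3.2, 4.3]
grip_width: -0.001
```

arm_command([
  [[1,0,-0.04,0,0],[1,0,0,0,0]],
])

```text
clock: 6.58
position: [0.4965, -0.0646, 0.199]
ee_rot: [-0.01, 0.707, 0.01, 0.707]
ft_force: [-0.1, 4.6, 5.3]
grip_width: -0.0
```

arm_command([
  [[1,0,-0.04,0,0],[1,0,0,0,0]],
])

```text
clock: 6.75
position: [0.4965, -0.0649, 0.199]
ee_rot: [-0.01, 0.707, 0.011, 0.707]
ft_force: [0.1, 9.5, 5.6]
grip_width: -0.004
```

arm_command([
  [[1,0,0.4,0,0],[1,-0.5,0.3,0,0],[1,-1,0.5,0,0],[1,-1,0.5,0,0],[1,0,0,0,0]],
])

```text
clock: 7.17
position: [0.4967, -0.0206, 0.2664]
ee_rot: [-0.011, 0.705, 0.01, 0.709]
ft_force: [0.8, 0.0, 0.2]
grip_width: -0.0
```

```bash
python3 look.py w4;python3 - <<'E'
import cv2
a=cv2.imread('pics/w4.png')[150:310]; cv2.imwrite('pics/w4c.png',cv2.resize(a[:,130:450],None,fx=2.5,fy=2.5,interpolation=cv2.INTER_CUBIC))
E
```

```text
clock 7.1667 tip [ 0.4972 -0.0207  0.1934] F [0.84 0.04 0.22] T [ 0.061 -0.033 -0.021] w -0.00024049786446658162
```

View pics/w4c.png

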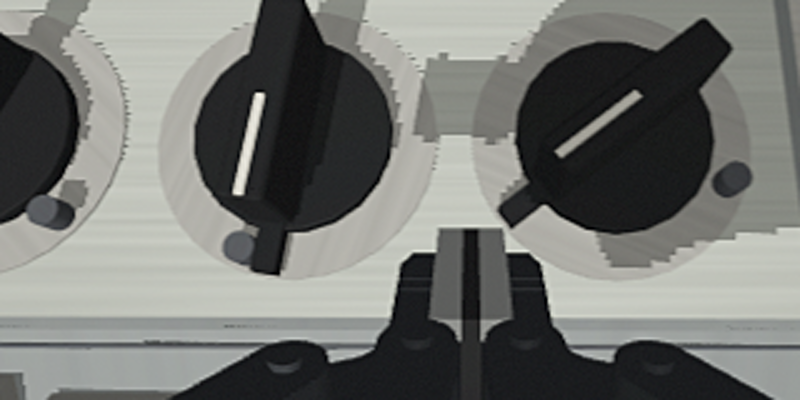

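Dial 2's nose (crop 268,255) touches its pin (240,247). Dial 1 is next because the tool is beside it.

```bash
python3 - <<'E'
from plan import *
o=manip.get_obs(); Rt=R.from_quat(o['ee_rot']).as_matrix(); tip=o['position']+Rt[:,0]*.073
for th in np.linspace(-.92,.96,13):
    c=contact(1,th,-1,Rt=Rt,hy=.011); print(round(th,2),np.round(c,4),'tool mm',np.round(Rt.T@(c-tip)*1e3,1))
E
```

```text
-0.92 [ 0.4735 -0.0043  0.1204] tool mm [ 70.7  18.8 -22.8]
-0.76 [ 0.4777 -0.0047  0.122 ] tool mm [ 69.2  18.2 -18.6]
-0.61 [ 0.4823 -0.0036  0.1234] tool mm [ 67.8  19.2 -13.9]
-0.45 [ 0.4869 -0.0011  0.1245] tool mm [66.7 21.5 -9.3]
-0.29 [0.491  0.0025 0.1252] tool mm [66.  25.1 -5.1]
-0.14 [0.4944 0.0073 0.1257] tool mm [65.5 29.7 -1.5]
0.02 [0.497  0.0119 0.1258] tool mm [65.4 34.3  1.2]
0.18 [0.4993 0.0139 0.1256] tool mm [65.6 36.2  3.6]
0.33 [0.5018 0.0158 0.1251] tool mm [66.2 38.   6.1]
0.49 [0.5042 0.0185 0.1242] tool mm [67.  40.6  8.7]
0.65 [0.5064 0.0221 0.123 ] tool mm [68.2 44.2 11. ]
0.8 [0.5088 0.0257 0.1216] tool mm [69.6 47.8 13.5]
0.96 [0.5103 0.0307 0.12  ] tool mm [71.3 52.7 15.1]
```

arm_command([
  [[1,0,0.3,-0.66,0],[1,0,0,-0.66,0],[1,1,0,0,0],[1,1,0,0,0],[1,0.7,0,0,0],[1,0,0.2,0.2,0],[1,0.05,0.2,0.2,0],[1,0,0.05,0.2,0],[1,0,0.05,0.18,0],[1,0,0.1,0.18,0],[1,0,0.14,0.17,0],[1,0,0,0,0]],
])

```text
clock: 8.22
position: [0.491, 0.002, 0.1938]
ee_rot: [-0.01, 0.707, 0.009, 0.707]
ft_force: [-1.5, -3.3, 2.4]
grip_width: -0.001
```

```bash
python3 look.py w5
```

```text
clock 8.2167 tip [0.4911 0.002  0.1208] F [-1.51 -3.31  2.37] T [-0.678  0.322  0.014] w -0.001332613005355976
```

View pics/w5b.png

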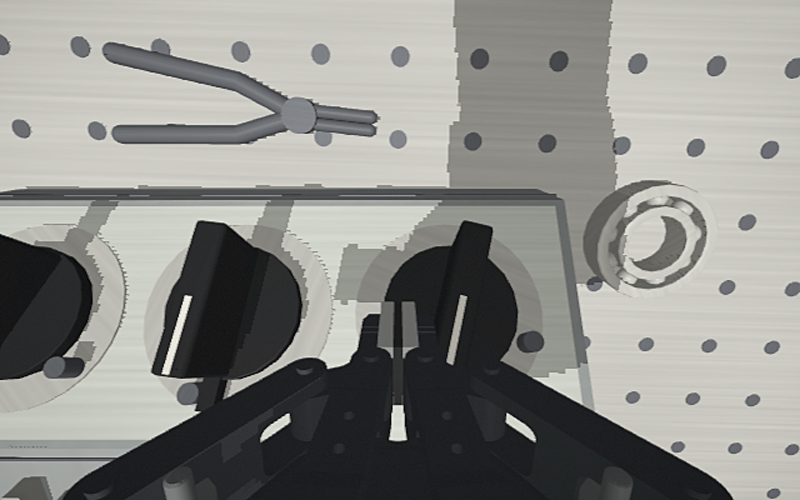

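arm_command([
  [[1,-0.08,0.22,0.16,0],[1,-0.08,0.16,0.14,0],[1,0,0.15,0.14,0],[1,0,0.1,0.1,0],[1,0,0,0,0]],
])

```text
clock: 8.68
position: [0.5035, 0.0182, 0.1971]
ee_rot: [-0.01, 0.707, 0.01, 0.707]
ft_force: [0.1, -3.2, 0.2]
grip_width: -0.002
```

```bash
python3 look.py w6
```

```text
clock 8.6833 tip [0.5035 0.0182 0.1241] F [ 0.06 -3.24  0.19] T [-0.687 -0.003  0.026] w -0.001618546005818452
```

View pics/w6b.png

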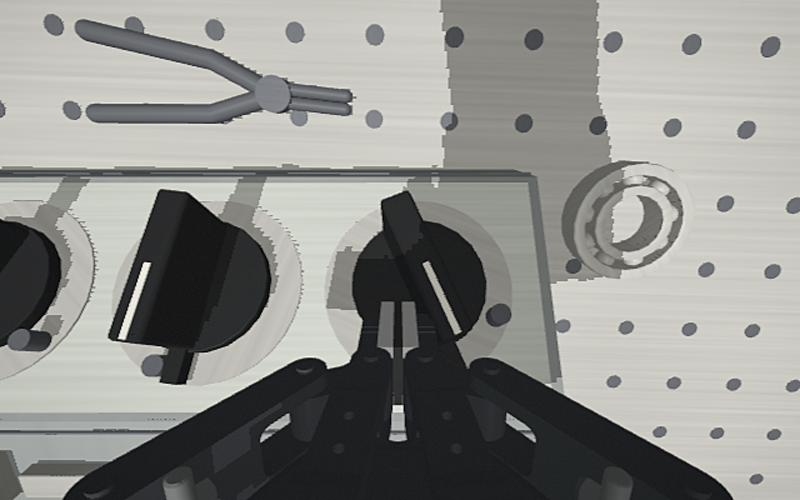

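arm_command([
  [[1,0.02,0.08,0.06,0],[1,0.03,0.08,0.06,0],[1,0.03,0.08,0.05,0],[1,0.02,0.06,0.03,0],[1,0,0,0,0]],
])

```text
clock: 9.15
position: [0.5079, 0.0264, 0.1941]
ee_rot: [-0.01, 0.707, 0.01, 0.707]
ft_force: [-1.2, -2.3, 1.5]
grip_width: 0.001
```

arm_command([
  [[1,0.02,0.04,0.01,0],[1,0.02,0.04,0.01,0],[1,0,0,0,0]],
])

```text
clock: 9.4
position: [0.5082, 0.0282, 0.1932]
ee_rot: [-0.01, 0.707, 0.01, 0.707]
ft_force: [-0.1, -1.9, 2.4]
grip_width: -0.002
```

```bash
python3 look.py w7
```

```text
clock 9.4 tip [0.5082 0.0283 0.1202] F [-0.08 -1.86  2.44] T [-0.571 -0.007 -0.006] w -0.0016858026315666825
```

View pics/w7b.png

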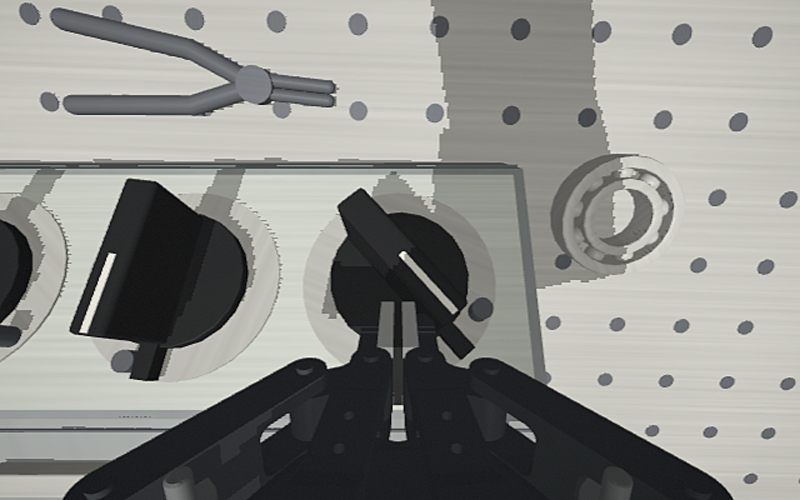

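arm_command([
  [[1,0,0.05,0,0],[1,0,0.05,0,0],[1,0,0,0,0]],
])

```text
clock: 9.7
position: [0.508, 0.0304, 0.193]
ee_rot: [-0.01, 0.707, 0.01, 0.707]
ft_force: [-0.1, -3.9, 1.1]
grip_width: 0.004
```

arm_command([
  [[1,0,0.04,0,0],[1,0,0,0,0]],
])

```text
clock: 9.87
position: [0.5081, 0.0314, 0.1931]
ee_rot: [-0.01, 0.707, 0.01, 0.707]
ft_force: [0.7, -4.5, -0.6]
grip_width: -0.005
```

arm_command([
  [[1,0,0.04,0,0],[1,0,0,0,0]],
])

```text
clock: 10.03
position: [0.5081, 0.0325, 0.1932]
ee_rot: [-0.01, 0.707, 0.01, 0.707]
ft_force: [1.7, -3.5, -0.2]
grip_width: -0.003
```

```bash
python3 look.py w8
```

```text
clock 10.0333 tip [0.5081 0.0325 0.1202] F [ 1.66 -3.54 -0.25] T [-0.894 -0.253  0.033] w -0.0030547607433189065
```

View pics/w8b.png

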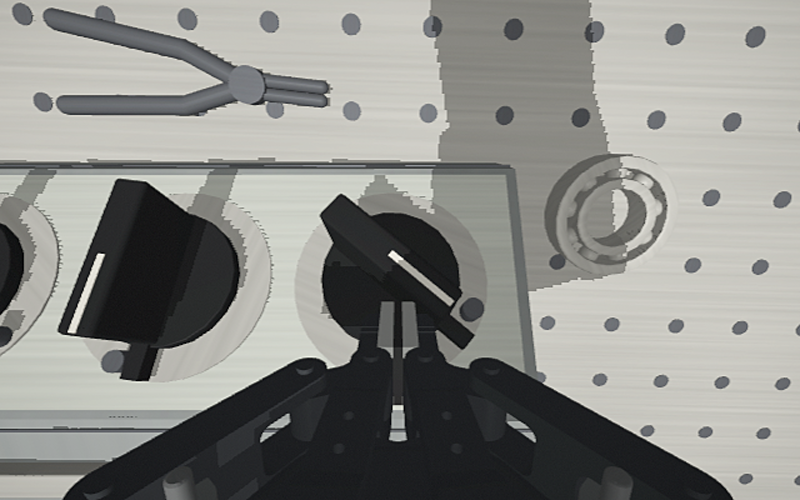

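arm_command([
  [[1,0,0.04,0,0],[1,0,0,0,0]],
])

```text
clock: 10.25
position: [0.508, 0.0336, 0.1932]
ee_rot: [-0.01, 0.707, 0.01, 0.707]
ft_force: [0.8, -3.4, 0.4]
grip_width: -0.005
```

arm_command([
  [[1,0,0.04,0,0],[1,0,0,0,0]],
])

```text
clock: 10.42
position: [0.508, 0.0347, 0.1932]
ee_rot: [-0.01, 0.707, 0.01, 0.707]
ft_force: [1.4, -3.4, 0.2]
grip_width: 0.001
```

arm_command([
  [[1,0,0.04,0,0],[1,0,0,0,0]],
])

```text
clock: 10.58
position: [0.508, 0.0356, 0.1932]
ee_rot: [-0.01, 0.707, 0.01, 0.707]
ft_force: [1.1, -3.6, -0.3]
grip_width: 0.002
```

```bash
python3 look.py w9;python3 - <<'E'
import cv2
a=cv2.imread('pics/w9.png')[130:310,200:440]; cv2.imwrite('pics/w9c.png',cv2.resize(a,None,fx=3.2,fy=3.2,interpolation=cv2.INTER_CUBIC))
E
```

```text
clock 10.5833 tip [0.508  0.0357 0.1202] F [ 1.09 -3.62 -0.25] T [-0.808 -0.347 -0.003] w 0.0017300177052230262
```

View pics/w9c.png

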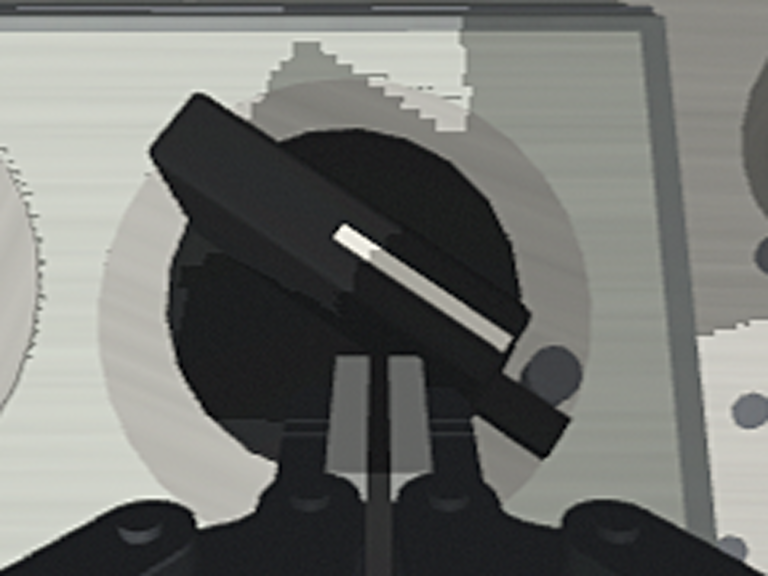

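```bash
python3 - <<'E'
from plan import *
f=lambda p:((p[::-1]-[200,130])*3.2).round(0)
print('pin',f(proj('wrist',c2w(q,dial(1,.042,q[6],.014)))))
for th in (.85,.9,.96,1.02): print(th,'nose end',f(proj('wrist',c2w(q,dial(1,.048,th,.013)))))
E
```

```text
pin [556. 379.]
0.85 nose end [544. 467.]
0.9 nose end [553. 456.]
0.96 nose end [562. 443.]
1.02 nose end [570. 430.]
```

arm_command([
  [[1,0,0.04,0,0],[1,0,0,0,0]],
])

```text
clock: 10.8
position: [0.508, 0.0363, 0.1932]
ee_rot: [-0.01, 0.707, 0.009, 0.707]
ft_force: [1.6, -4.0, 0.5]
grip_width: -0.001
```

arm_command([
  [[1,0,0.04,0,0],[1,0,0,0,0]],
])

```text
clock: 10.97
position: [0.5082, 0.0368, 0.1933]
ee_rot: [-0.01, 0.707, 0.009, 0.707]
ft_force: [2.9, -7.0, -0.1]
grip_width: -0.003
```

arm_command([
  [[1,0,-0.3,0,0],[1,-0.3,-0.4,0,0],[1,-1,-0.5,0,0],[1,-1,-0.5,0,0],[1,0,0,0,0]],
])

```text
clock: 11.38
position: [0.5106, -0.0066, 0.2546]
ee_rot: [-0.009, 0.705, 0.009, 0.709]
ft_force: [1.6, -1.0, 0.8]
grip_width: 0.002
```

```bash
python3 look.py w10;python3 - <<'E'
import cv2
a=cv2.imread('pics/w10.png')[130:310,130:480]; cv2.imwrite('pics/w10c.png',cv2.resize(a,None,fx=2.2,fy=2.2,interpolation=cv2.INTER_CUBIC))
from plan import *
o=manip.get_obs(); Rt=R.from_quat(o['ee_rot']).as_matrix(); tip=o['position']+Rt[:,0]*.073
for th in np.linspace(-.39,.66,9):
    c=contact(3,th,-1,Rt=Rt,hy=.011); print(round(th,2),np.round(c,4),'tool mm',np.round(Rt.T@(c-tip)*1e3,1))
E
```

```text
clock 11.3833 tip [ 0.5109 -0.0067  0.1816] F [ 1.61 -0.98  0.85] T [-0.054 -0.068  0.029] w 0.0016900510347120212
-0.39 [ 0.4928 -0.2202  0.1248] tool mm [  54.7 -214.   -23. ]
-0.26 [ 0.4962 -0.2163  0.1254] tool mm [  54.1 -210.2  -19.5]
-0.13 [ 0.499  -0.2125  0.1257] tool mm [  53.8 -206.5  -16.7]
0.0 [ 0.5011 -0.2084  0.1258] tool mm [  53.7 -202.4  -14.4]
0.14 [ 0.5031 -0.2066  0.1257] tool mm [  53.8 -200.7  -12.4]
0.27 [ 0.5051 -0.2051  0.1253] tool mm [  54.2 -199.2  -10.3]
0.4 [ 0.5073 -0.2033  0.1248] tool mm [  54.8 -197.5   -8.2]
0.53 [ 0.509  -0.2003  0.1239] tool mm [  55.6 -194.5   -6.3]
0.66 [ 0.5112 -0.1979  0.1229] tool mm [  56.6 -192.2   -4.1]
```

View pics/w10c.png

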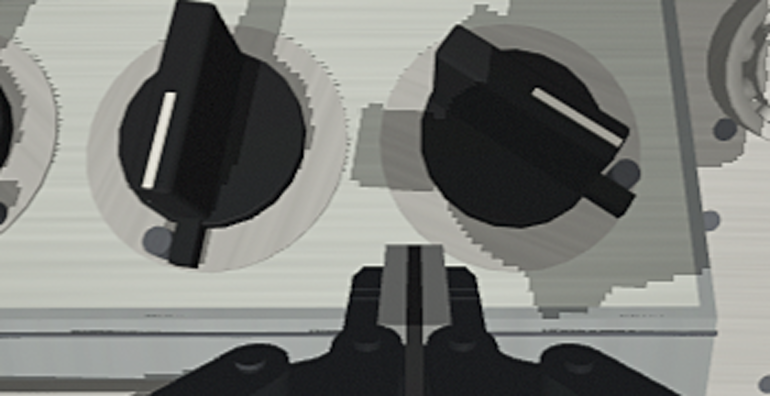

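Dials 1 and 2 both touch their pins. Dial 3 is next.

arm_command([
  [[1,0,-1,-0.1,0],[1,0,-1,-0.1,0],[1,0,-1,-0.1,0],[1,0,-1,-0.1,0],[1,0,-1,-0.1,0],[1,0,-1,-0.1,0],[1,0,-1,-0.1,0],[1,0,-1,-0.1,0],[1,0,-1,0,0],[1,0,-0.4,0,0],[1,0,0,0,0]],
])

```text
clock: 12.35
position: [0.4949, -0.2422, 0.2495]
ee_rot: [-0.008, 0.707, 0.009, 0.707]
ft_force: [-0.4, -0.3, -0.6]
grip_width: 0.001
```

arm_command([
  [[1,1,0,0,0],[1,0.8,0,0,0],[1,0.3,0,0,0],[1,0,0.25,0,0],[1,0,0.25,0,0],[1,0,0.2,0.03,0],[1,0,0.2,0.1,0],[1,0,0.16,0.1,0],[1,0,0,0,0]],
])

```text
clock: 13.1
position: [0.5014, -0.2132, 0.1992]
ee_rot: [-0.01, 0.706, 0.01, 0.708]
ft_force: [-0.2, -0.7, 1.7]
grip_width: -0.001
```

```bash
python3 look.py w11
```

```text
clock 13.1 tip [ 0.5015 -0.2133  0.1262] F [-0.17 -0.72  1.74] T [-0.327 -0.015 -0.029] w -0.00145882116786341
```

View pics/w11b.png

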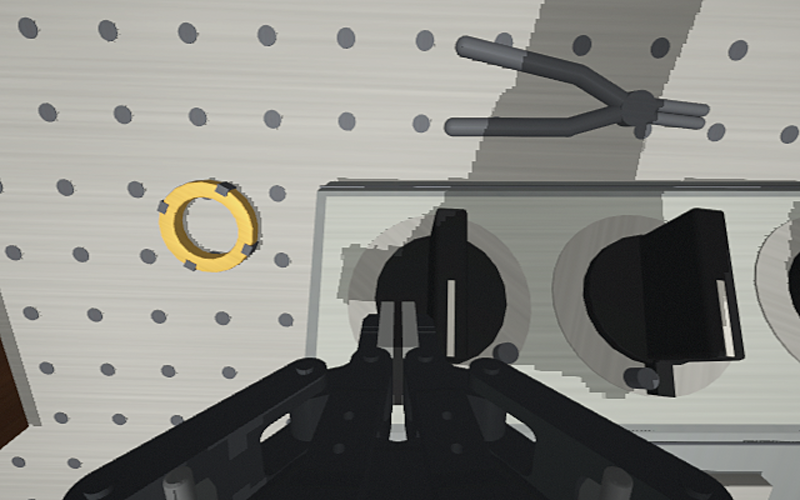

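arm_command([
  [[1,0,0.12,0.1,0],[1,0,0.12,0.1,0],[1,0,0.1,0.06,0],[1,0,0.08,0.04,0],[1,0,0,0,0]],
])

```text
clock: 13.57
position: [0.5077, -0.203, 0.198]
ee_rot: [-0.01, 0.707, 0.01, 0.707]
ft_force: [-2.5, -3.4, 1.1]
grip_width: 0.002
```

```bash
python3 look.py w12
```

```text
clock 13.5667 tip [ 0.5077 -0.203   0.125 ] F [-2.47 -3.45  1.06] T [-0.701  0.428 -0.012] w 0.0024670955594662592
```

View pics/w12b.png

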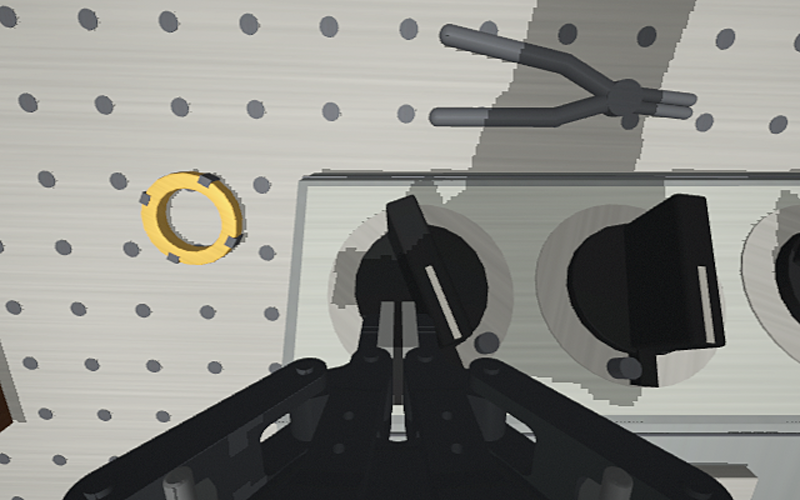

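arm_command([
  [[1,0.02,0.05,0.02,0],[1,0.02,0.05,0.02,0],[1,0,0,0,0]],
])

```text
clock: 13.87
position: [0.5089, -0.2004, 0.1972]
ee_rot: [-0.01, 0.707, 0.01, 0.707]
ft_force: [-0.9, -3.6, 1.5]
grip_width: -0.001
```

arm_command([
  [[1,0,0.04,0,0],[1,0,0,0,0]],
])

```text
clock: 14.03
position: [0.5087, -0.1995, 0.1972]
ee_rot: [-0.01, 0.707, 0.01, 0.707]
ft_force: [-0.1, -3.0, 0.6]
grip_width: 0.001
```

arm_command([
  [[1,0,0.04,0,0],[1,0,0,0,0]],
])

```text
clock: 14.2
position: [0.5086, -0.1985, 0.1971]
ee_rot: [-0.01, 0.707, 0.01, 0.707]
ft_force: [-1.7, -3.6, 0.8]
grip_width: -0.004
```

```bash
python3 look.py w13;python3 - <<'E'
import cv2
a=cv2.imread('pics/w13.png')[130:310,200:440]; cv2.imwrite('pics/w13c.png',cv2.resize(a,None,fx=3.2,fy=3.2,interpolation=cv2.INTER_CUBIC))
E
```

```text
clock 14.2 tip [ 0.5086 -0.1985  0.1241] F [-1.66 -3.56  0.8 ] T [-0.784  0.155  0.019] w -0.004206400657962476
```

View pics/w13c.png

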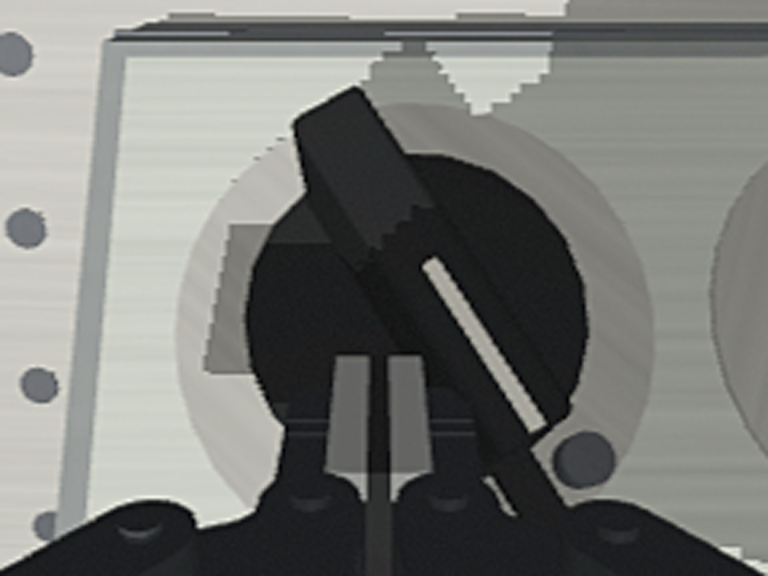

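Close, with a small gap left (nose edge 545,470, pin edge 555,460). I keep stepping 1 mm at a time.

arm_command([
  [[1,0,0.04,0,0],[1,0,0,0,0]],
])

```text
clock: 14.42
position: [0.5085, -0.1975, 0.1971]
ee_rot: [-0.01, 0.707, 0.01, 0.707]
ft_force: [-0.5, -4.5, 0.1]
grip_width: 0.001
```

arm_command([
  [[1,0,0.04,0,0],[1,0,0,0,0]],
])

```text
clock: 14.58
position: [0.5086, -0.1965, 0.1971]
ee_rot: [-0.01, 0.707, 0.01, 0.707]
ft_force: [0.9, -3.8, -0.9]
grip_width: 0.001
```

arm_command([
  [[1,0,0.04,0,0],[1,0,0,0,0]],
])

```text
clock: 14.75
position: [0.5085, -0.1962, 0.1972]
ee_rot: [-0.01, 0.707, 0.009, 0.707]
ft_force: [0.3, -5.3, -1.5]
grip_width: 0.001
```

arm_command([
  [[1,0,0.04,0,0],[1,0,0,0,0]],
])

```text
clock: 14.92
position: [0.5084, -0.1959, 0.1972]
ee_rot: [-0.01, 0.707, 0.009, 0.707]
ft_force: [1.0, -8.8, -0.8]
grip_width: -0.004
```

arm_command([
  [[1,0,-0.4,0,0],[1,-0.3,-0.5,0,0],[1,-1,-0.4,0,0],[1,-1,0,0,0],[1,-1,0,0,0],[1,0,0,0,0]],
])

```text
clock: 15.42
position: [0.5112, -0.2278, 0.2851]
ee_rot: [-0.01, 0.705, 0.009, 0.709]
ft_force: [0.6, -0.0, 0.5]
grip_width: 0.001
```

```bash
python3 look.py w14
```

```text
clock 15.4167 tip [ 0.5116 -0.228   0.2121] F [ 0.55 -0.04  0.52] T [-0.042 -0.047  0.028] w 0.0008025430975260985
```

View pics/w14b.png

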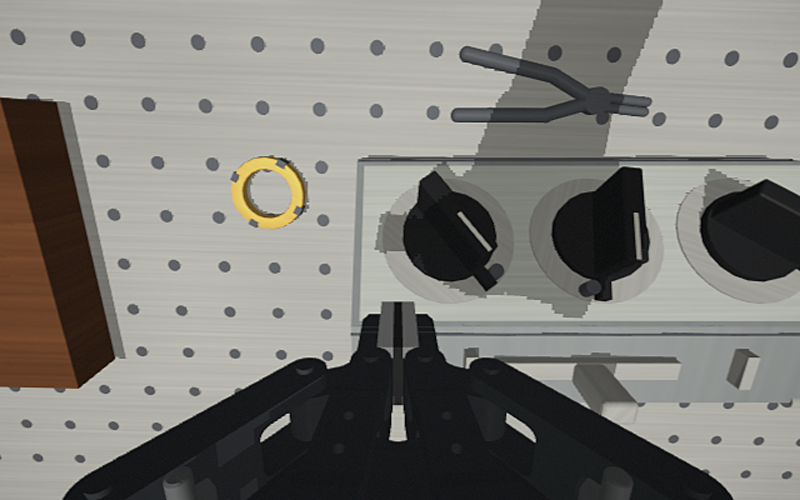

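```bash
python3 - <<'E'
from plan import *
for d in manip.pinpoint('bolt_knob','wrist'):
    o,v=ray('wrist',d['pixel']); p=o+v*(.1706-o[2])/v[2]; print(d['pixel'],d['confidence'],p)
o,v=ray('wrist',(326,490)); print(o+v*(.1706-o[2])/v[2])
for y in (-.02,0,.02): print(c2w(q,[.05325,y,.1706]))
for i in (1,2,3):
    s=np.sign(q[5+i]-q[2+i]); 
    print(i,'pin',proj('wrist',c2w(q,dial(i,.042,q[5+i],.014)))[::-1]*1.25,'nose end',proj('wrist',c2w(q,dial(i,.048,q[5+i]-s*.216,.013)))[::-1]*1.25)
E
```

```text
[334.6, 496.0] 0.91 [ 0.58846886 -0.09569799  0.1706    ]
[171.2, 363.9] 0.39 [ 0.47098599 -0.20010836  0.1706    ]
[ 0.58112688 -0.1015239   0.1706    ]
[ 0.59349282 -0.09813509  0.1706    ]
[ 0.59309177 -0.07813911  0.1706    ]
[ 0.59269072 -0.05814313  0.1706    ]
1 pin [825.27255593 260.08429953] nose end [830.07525996 276.47176994]
2 pin [594.95352488 291.78449102] nose end [608.05628274 304.09147913]
3 pin [498.94065089 272.68786868] nose end [495.59248091 288.90661522]
```

arm_command([
  [[1,0,0.8,0.8,0],[1,0,0.8,0.8,0],[1,0,0.8,0.8,0],[1,0,0.8,0.8,0],[1,0,0,0,0]],
])

```text
clock: 15.93
position: [0.5893, -0.1392, 0.2784]
ee_rot: [-0.011, 0.707, 0.014, 0.707]
ft_force: [-0.4, 1.0, 0.0]
grip_width: -0.002
```

```bash
python3 look.py w15; python3 - <<'E'
from plan import *
for d in manip.pinpoint('bolt_knob','wrist'):
    o,v=ray('wrist',d['pixel']); p=o+v*(.1706-o[2])/v[2]; print(d['pixel'],d['confidence'],p)
E
```

```text
clock 15.9333 tip [ 0.5893 -0.1389  0.2055] F [-0.4   1.05  0.01] T [ 0.036  0.011 -0.01 ] w -0.00203891793928071
[54.5, 408.2] 0.72 [ 0.48334046 -0.09767978  0.1706    ]
[237.1, 388.8] 0.64 [ 0.58977326 -0.09740555  0.1706    ]
[141.0, 388.5] 0.57 [ 0.52927904 -0.10365655  0.1706    ]
[85.4, 611.2] 0.43 [0.4953079  0.01606665 0.1706    ]
```

View pics/w15b.png

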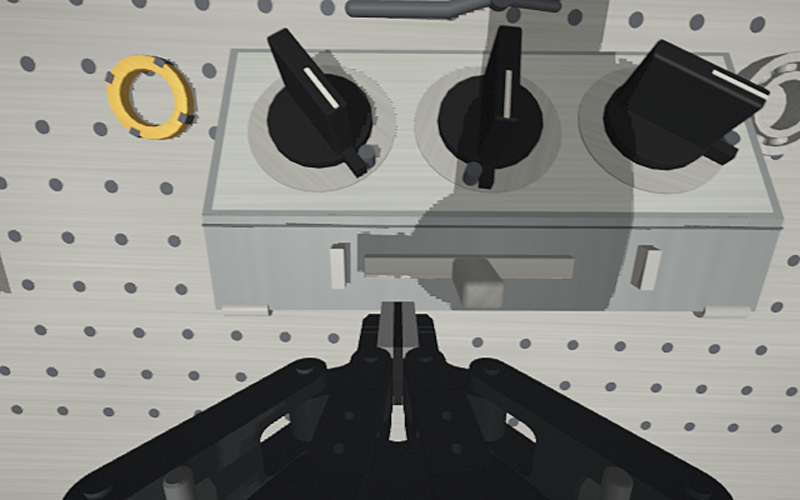

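All three dials are set: the nose/pin pairs at (360,165), (480,175) and (730,150) touch. The knob is at (480,285). I descend beside it.

arm_command([
  [[1,1,-0.2,0,0],[1,1,0,0.05,0],[1,0.5,0,0.05,0],[1,0,0.4,0,0],[1,0,0.4,0,0],[1,0,0.2,0,0],[1,0,0.2,0,0],[1,0,0.2,0,0],[1,0,0,0,0]],
])

```text
clock: 16.78
position: [0.5893, -0.114, 0.2185]
ee_rot: [-0.01, 0.706, 0.01, 0.708]
ft_force: [0.1, -1.5, 0.8]
grip_width: 0.001
```

```bash
python3 look.py w16
```

```text
clock 16.7833 tip [ 0.5894 -0.114   0.1455] F [ 0.07 -1.46  0.81] T [ 0.014  0.011 -0.018] w 0.0005992250786245027
```

View pics/w16b.png

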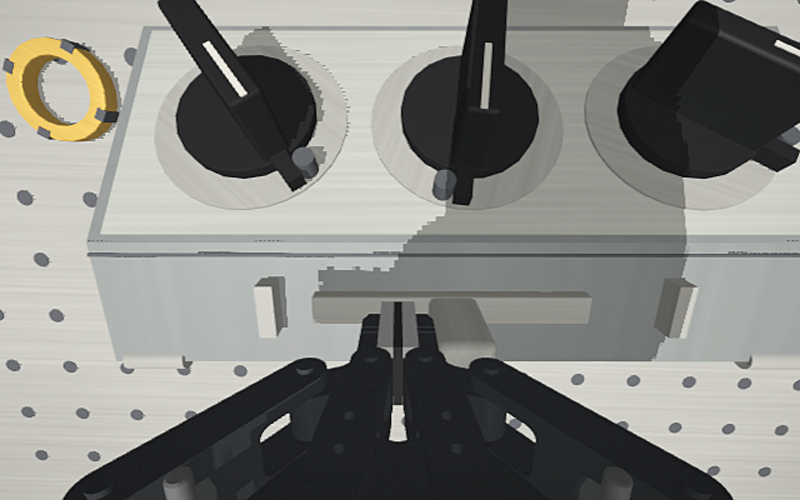

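arm_command([
  [[1,0,0.2,0,0],[1,0,0.2,0,0],[1,0,0.2,0,0],[1,0,0.2,0,0],[1,0,0.2,0,0],[1,0,0.2,0,0],[1,0,0.2,0,0],[1,0,0.2,0,0],[1,0,0,0,0]],
])

```text
clock: 17.58
position: [0.5878, -0.078, 0.2173]
ee_rot: [-0.01, 0.707, 0.007, 0.707]
ft_force: [1.9, -14.4, 3.8]
grip_width: 0.002
```

arm_command([
  [[1,0,0.08,0,0],[1,0,0.08,0,0],[1,0,0,0,0]],
])

```text
clock: 17.83
position: [0.5878, -0.0775, 0.2174]
ee_rot: [-0.01, 0.707, 0.004, 0.707]
ft_force: [0.7, -23.7, 4.3]
grip_width: -0.006
```

arm_command([
  [[1,0,0.06,0,0],[1,0,0.06,0,0],[1,0,0,0,0]],
])

```text
clock: 18.08
position: [0.5877, -0.0771, 0.2174]
ee_rot: [-0.011, 0.707, 0.002, 0.707]
ft_force: [2.0, -31.4, 4.8]
grip_width: 0.004
```

arm_command([
  [[1,0,-0.3,0,0],[1,0,-0.5,0,0],[1,-0.5,-0.5,0,0],[1,-1,0,0,0],[1,-1,0,0,0],[1,0,0,0,0]],
])

```text
clock: 18.58
position: [0.5899, -0.0993, 0.2841]
ee_rot: [-0.01, 0.705, 0.01, 0.709]
ft_force: [0.7, 0.5, 0.6]
grip_width: 0.002
```

```bash
python3 look.py w17; python3 - <<'E'
from plan import *
for d in manip.pinpoint('bolt_knob','wrist')[:2]:
    o,v=ray('wrist',d['pixel']); p=o+v*(.1706-o[2])/v[2]; print(d['pixel'],d['confidence'],p)
f=lambda p:proj('wrist',c2w(q,p))[::-1]*1.25
for t in (0,.041,.045): print(t,'expect knob col if start -.097:',f([.0533,-.0185+t,.1706]))
E
```

```text
clock 18.5833 tip [ 0.5903 -0.0993  0.2111] F [0.74 0.53 0.61] T [ 0.017 -0.068 -0.003] w 0.0023344132229774993
[49.8, 350.0] 0.54 [ 0.48351035 -0.08463695  0.1706    ]
0 expect knob col if start -.097: [401.25380947 296.33746317]
0.041 expect knob col if start -.097: [480.65622353 296.99146736]
0.045 expect knob col if start -.097: [488.39594606 297.05521619]
```

View pics/w17b.png

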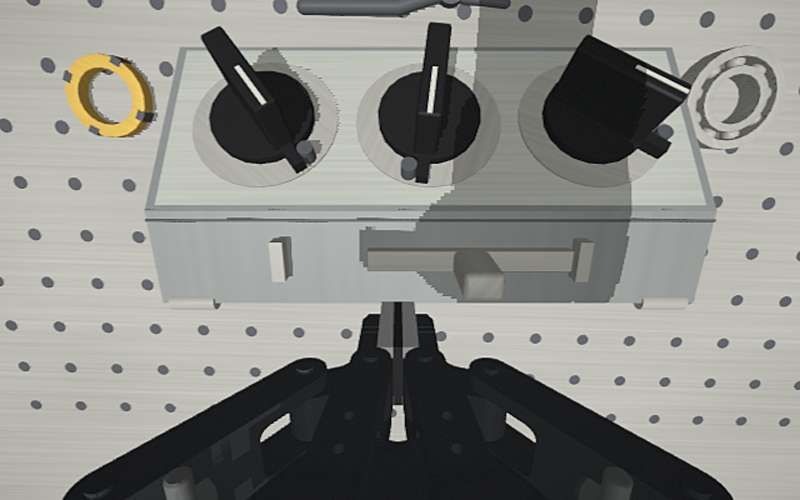

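```bash
python3 - <<'E'
import cv2
for n,x in (('w15',280),('w17',280)):
    a=cv2.imread(f'pics/{n}.png')[180:250,210:540]; cv2.imwrite(f'pics/{n}k.png',cv2.resize(a,None,fx=2.4,fy=2.4,interpolation=cv2.INTER_CUBIC))
a=cv2.imread('pics/w15k.png');b=cv2.imread('pics/w17k.png');import numpy as np
cv2.imwrite('pics/k.png',np.vstack([a,b]))
E
```

```text
(no output)
```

View pics/k.png

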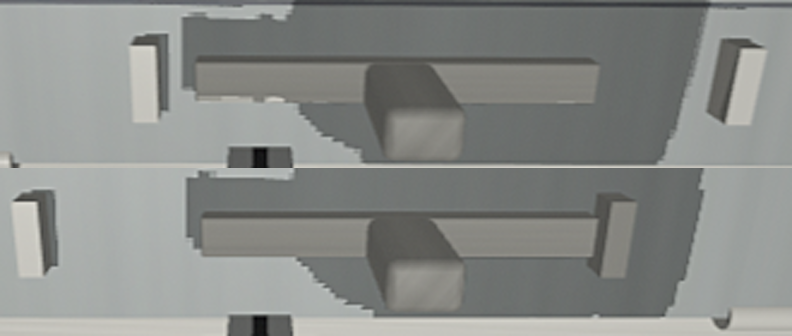

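```bash
python3 - <<'E'
from plan import *
i,f=K('wrist'); P=np.array(i['pose']); o=manip.get_obs(); Rt=R.from_quat(o['ee_rot']).as_matrix()
Tr=Rt.T@P[:3,:3]; Tt=Rt.T@(P[:3,3]-o['position'])
def at(pos,quat,px):
    M=R.from_quat(quat).as_matrix(); c=pos+M@Tt; d=M@Tr@np.array([(px[0]-i['cx'])/f,(px[1]-i['cy'])/f,1]); return c,d
def inv(c,d,z): p=c+d*(z-c[2])/d[2]; x=p[:2]-q[:2]; a=q[2]; return np.round([np.cos(a)*x[0]+np.sin(a)*x[1],-np.sin(a)*x[0]+np.cos(a)*x[1]],4)
p15=([.5893,-.1392,.2784],[-.011,.707,.014,.707]); p17=(o['position'],o['ee_rot'])
c=lambda x,y:(x/2.4+210,y/2.4+180)
for nm,p,k,bl,br,kl,kr in (('w15',p15,(424,135),(196,60),(598,60),(157,37),(726,40)),('w17',p17,(424,118),(201,46),(598,46),(43,27),(600,29))):
    print(nm,'knob',inv(*at(*p,c(*k)),.1706),'bar ends',inv(*at(*p,c(*bl)),.1286),inv(*at(*p,c(*br)),.1286),'keepers',inv(*at(*p,c(*kl)),.1306),inv(*at(*p,c(*kr)),.1306))
E
```

```text
w15 knob [ 0.0511 -0.0158] bar ends [ 0.0449 -0.0797] [0.0431 0.0484] keepers [ 0.0369 -0.0916] [0.0352 0.0866]
w17 knob [0.0474 0.0234] bar ends [ 0.041 -0.039] [0.0398 0.0875] keepers [ 0.0346 -0.0883] [0.0336 0.0863]
```

The wrist estimate of bolt travel is ambiguous, about 39–41 mm. I compare the fixed cameras before and after.

arm_command([
  [[1,-1,-0.5,-0.8,0],[1,-1,-0.5,-1,0],[1,-0.5,-1,-1,0],[1,0,-1,-1,0],[1,0,-1,-1,0],[1,0,-1,0,0],[1,0,-1,0,0],[1,0,-1,0,0],[1,0,0,0,0]],
])

```text
clock: 19.43
position: [0.4715, -0.2836, 0.3399]
ee_rot: [-0.007, 0.708, 0.008, 0.706]
ft_force: [-0.4, -0.1, -0.4]
grip_width: 0.002
```

```bash
python3 - <<'E'
from plan import *
s=save('scene','s2.png'); t=save('top','t2.png')
a=cv2.imread('pics/scene0.png')[185:245,190:390]; b=cv2.imread('pics/s2.png')[185:245,190:390]
c=cv2.imread('pics/top0.png')[145:220,270:440]; d=cv2.imread('pics/t2.png')[145:220,270:440]
r=lambda x,w:cv2.resize(x,(w,int(x.shape[0]*w/x.shape[1])),interpolation=cv2.INTER_CUBIC)
cv2.imwrite('pics/cmps.png',np.vstack([r(a,780),r(b,780)])); cv2.imwrite('pics/cmpt.png',np.vstack([r(c,640),r(d,640)]))
for t_ in (-.02,.02): print(t_, 'scene',proj('scene',c2w(q,[.0533,t_,.15])),'top',proj('top',c2w(q,[.0533,t_,.17])))
E
```

```text
-0.02 scene [207.15766779 269.36456668] top [161.15378885 364.43618139]
0.02 scene [208.00107942 288.05537753] top [161.75937854 348.24041143]
```

View pics/cmps.png

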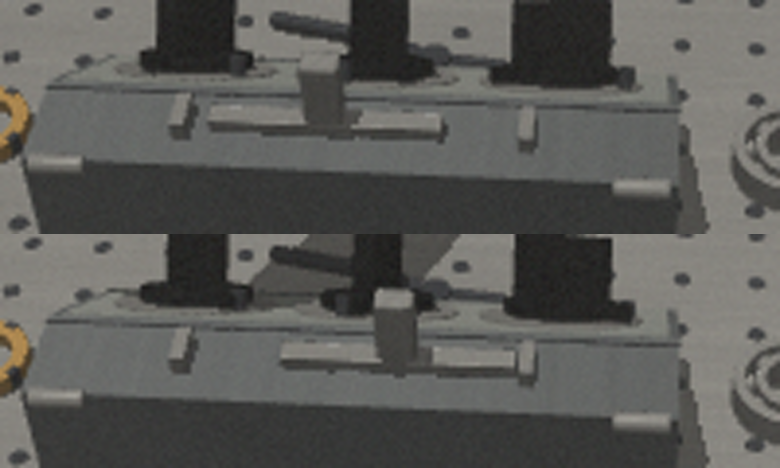

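View pics/cmpt.png

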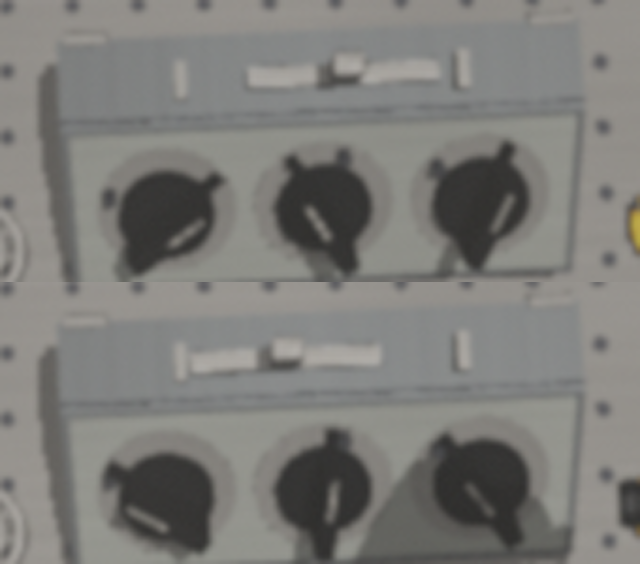

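arm_command([
  [[1,0,0.9,0.6,0],[1,0,0.9,0.6,0],[1,0,0.9,0.7,0],[1,0,0.9,0.7,0],[1,0,0.9,0.7,0],[1,0,0.9,0.7,0],[1,0,0.9,0.7,0],[1,0.9,0.3,0,0],[1,1,0,0,0],[1,1,0,0,0],[1,0.9,0,0,0],[1,0.8,0,0,0]],
])

```text
clock: 20.53
position: [0.5854, -0.1083, 0.225]
ee_rot: [-0.01, 0.708, 0.011, 0.706]
ft_force: [-0.1, 0.0, -0.7]
grip_width: -0.002
```

```bash
python3 look.py w18
```

```text
clock 20.5333 tip [ 0.5853 -0.1083  0.152 ] F [-0.1   0.04 -0.72] T [-0.012 -0.046  0.035] w -0.0018788469715697552
```

View pics/w18b.png

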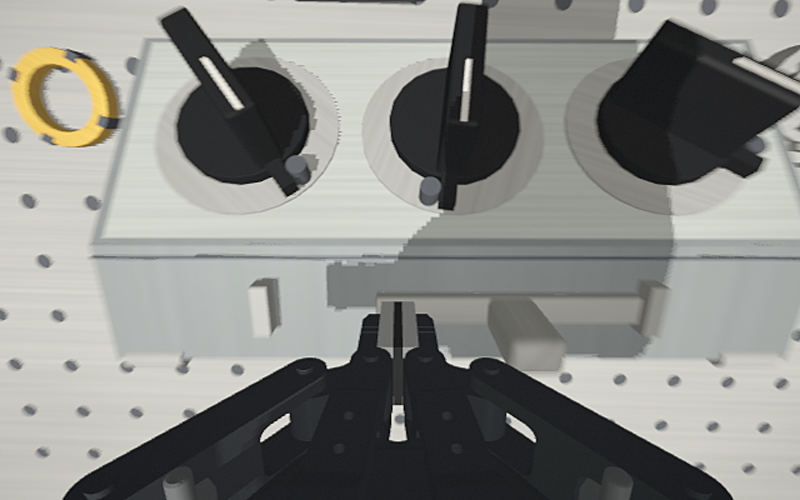

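arm_command([
  [[1,0,0.3,0.1,0],[1,0,0.3,0,0],[1,0,0.2,0,0],[1,0,0.2,0,0],[1,0,0.1,0,0],[1,0,0.1,0,0],[1,0,0,0,0]],
])

```text
clock: 21.17
position: [0.588, -0.0798, 0.2276]
ee_rot: [-0.01, 0.707, 0.01, 0.707]
ft_force: [-0.1, -0.0, -0.5]
grip_width: -0.001
```

arm_command([
  [[1,0,0.1,0,0],[1,0,0.1,0,0],[1,0,0,0,0]],
])

```text
clock: 21.42
position: [0.5878, -0.078, 0.2273]
ee_rot: [-0.01, 0.707, 0.008, 0.707]
ft_force: [0.1, -7.3, 1.2]
grip_width: -0.002
```

arm_command([
  [[1,0,0.1,0,0],[1,0,0,0,0],[1,0,0,0,0]],
])

```text
clock: 21.67
position: [0.5878, -0.0776, 0.2274]
ee_rot: [-0.01, 0.707, 0.006, 0.707]
ft_force: [-0.1, -13.4, 1.3]
grip_width: -0.001
```

```bash
python3 look.py w19
```

```text
clock 21.6667 tip [ 0.5878 -0.078   0.1544] F [ -0.11 -13.36   1.33] T [-2.738 -0.052 -0.054] w -0.0009089459537175318
```

View pics/w19b.png

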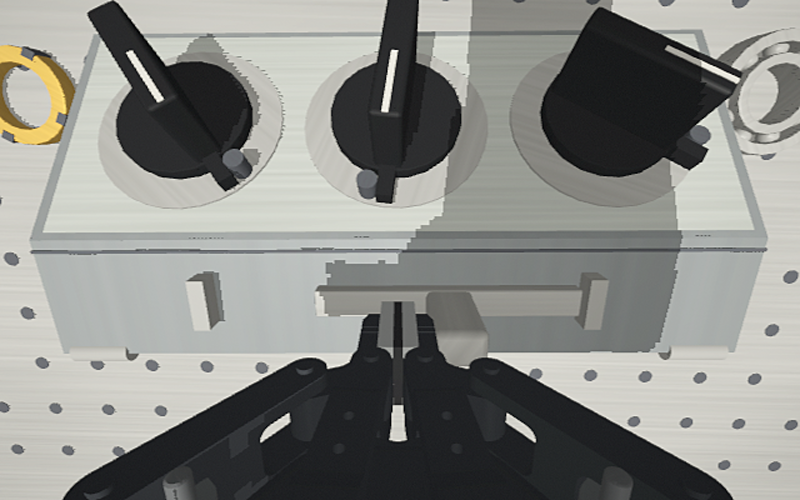

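The bolt meets the same hard stop at the same place with a different tip height. The finger touches only the knob, and 13 N (31 N earlier) is well above the 3 N friction, so this is the end stop. I retreat.

arm_command([
  [[1,0,-0.3,0,0],[1,0,-0.6,0,0],[1,-0.8,-0.4,0,0],[1,-1,0,0,0],[1,-1,0,0,0],[1,-0.5,-0.5,-0.5,0],[1,0,0,0,0],[1,0,0,0,0]],
])

```text
clock: 22.38
position: [0.5764, -0.119, 0.31]
ee_rot: [-0.009, 0.707, 0.009, 0.707]
ft_force: [-0.2, -0.6, -0.6]
grip_width: 0.002
```

```bash
python3 look.py w20; python3 - <<'E'
from plan import *
for i in (1,2,3):
    s=np.sign(q[5+i]-q[2+i]); 
    print(i,'pin',proj('wrist',c2w(q,dial(i,.042,q[5+i],.014)))[::-1]*1.25,'nose end',proj('wrist',c2w(q,dial(i,.048,q[5+i]-s*.216,.013)))[::-1]*1.25)
E
```

```text
clock 22.3833 tip [ 0.5764 -0.1191  0.237 ] F [-0.21 -0.63 -0.61] T [-0.005  0.092 -0.044] w 0.0016694510322960289
1 pin [663.42354369 154.58233014] nose end [666.63613898 169.56905379]
2 pin [434.22244112 182.61263803] nose end [446.10719323 193.98169096]
3 pin [342.75908901 165.58702754] nose end [338.07761704 180.42164695]
```

View pics/w20b.png

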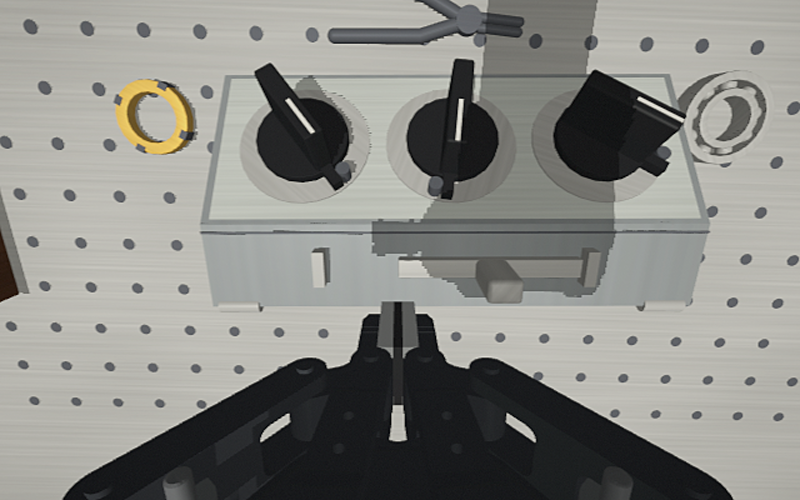

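Noses and pins touch at (342,175), (440,187) and (662,158), within about a pixel of the predicted pin positions. The bolt bar lies against the left keeper, and the bystanders have not moved. I hand in.

```bash
python3 -c "
from workcell import manip
print(manip.hand_in())"
```

```text
the job is handed in; nothing more can be done
None
```

I turned all three dials until their noses rested on their stop pins, then pushed the bolt left to its end stop, and handed the job in at about 22 s; no verdict is reported.

- **Dials:** I turned them with the closed fingertips in the order 2, 1, 3, stopping when the force rose to 7–10 N at the bar. The last wrist picture shows each nose touching its pin. All three pins are within a pixel or two of where they started.
- **Bolt:** I pushed the knob left until it stalled at 31 N. A second push, about 10 mm higher on the knob, stalled at the same place at 13 N. Bolt friction is only about 3 N, so I took this as the end stop.
- **Check that disagreed:** the pictures put the bolt's travel at about 38–41 mm, short of the 45 mm range and around the 41 mm limit. The finger contact positions gave about 43 mm. A bolt that did not start exactly at 0 could explain part of this, but I could not confirm that.
- **Bystanders:** the bearing, lock nut and pliers look undisturbed, and the arm is clear of everything.

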